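# Feed a sample carrier under the reader bridge

## Task

Load the red-capped sample carrier into the loader: set it down in the open infeed at the right-hand end of the lane, then slide it to the left along the lane, under the white reader bridge and out the other side, until it is fully home against the black end stop with the orange switch pin pushed in. The stop is only held by a friction clamp and its place is a setting: come up to it gently and do not shove it along. Keep the carrier upright, leave the blue-capped carrier and the blue-lidded jar where they stand, and let go at the end.

Things in the scene. Friction and masses are not known exactly. Their poses are not given: they have to be found in the camera images.
- carrier_red: A long slim sample-tube carrier of grey plastic, 140 mm long (its y axis), both ends alike; foot flange 30 mm wide and 5 mm thick, above it a body 20 mm wide up to z = 34 mm, five red tube caps of 15 mm diameter on top up to z = 46 mm (one solid piece, about 0.2 kg). Origin: centre of its underside, z up.
- carrier_blue: A long slim sample-tube carrier of grey plastic, 140 mm long (its y axis), both ends alike; foot flange 30 mm wide and 5 mm thick, above it a body 20 mm wide up to z = 34 mm, five blue tube caps of 15 mm diameter on top up to z = 46 mm (one solid piece, about 0.2 kg). Origin: centre of its underside, z up. Not to be moved.
- loader: Loader fixed to the worktop: grey base plate 110 mm (x), y from -190 to +245 mm, 8 mm thick. Origin at worktop level below the middle of the bridge, z up; all y and z of the points' notes are in this frame. The lane runs along its y axis at x = 0, its floor at z = 8 mm; carriers travel towards +y (roughly the robot's left).
- infeed (a point): Middle of the infeed on the lane's floor (y -108 mm, z 8 mm), open above: y -190 to -85 mm between 10 mm high rails 39 mm apart, then tapering to 34 mm apart at the bridge (y -25 mm).
- bridge (a point): Middle of the underside of the white reader bridge (z 61 mm): y -25 to +25 mm, top at z 83 mm, posts at x 42 to 55 mm either side. A carrier passes below, the gripper does not: push the carrier until its front end shows beyond, then grip it there and pull on.
- outfeed (a point): On the lane's floor beyond the bridge (y 100 mm). From y -25 to +245 mm the rails (34 mm apart, 48 mm over the outsides, top at z 19 mm) have inward lips over the carrier's flange: underside z 15.5 mm, 25 mm wide slot for its body, so it can only be slid in from the infeed. The end stop stands in here.
- pin (a joint): Orange switch pin (8 mm diameter) sticking out of the end stop's face towards the bridge: 0 = out 6 mm, 0.006 = flush with the face (carrier fully home). The black stop (18 mm wide, 36 mm high) is clamped in the lane at an unmeasured place, face at y 165 to 205 mm: find it by touch. Very soft spring, about 0.25 N, which does not push the released carrier back.
- stop (a joint): How far (m) the end stop has been shoved along +y from where it was clamped at the start (0); it says nothing of where that is. Its friction clamp holds like a rigid stop up to about 18 N and slips beyond, so feel for it slowly with a light force limit (about 10 N).
- jar: White jar with a blue lid, 63 mm diameter, 53 mm tall, loose, standing behind the loader. Origin: centre of its underside. Not to be moved.

How it is judged:
By the outcome, as a careful person would: the job done as asked, in the order asked, and still so for the second after the job is handed in, with the robot touching nothing.
It also fails if it takes over 61 s, if anything falls off the work surface, if the arm or the gripper's body presses on something with over 40 N, if the wrist force passes 120 N, or if a joint passes its speed limit or range.

## Robot

A 6-joint arm with a two-finger parallel gripper is mounted at the origin on a cart in front of the work surface, level with it; the furniture and walls round the work are solid. World frame = base frame: x ahead of the robot, y to its left, z up, the work surface at z = 0. Lengths are in m, angles in rad, forces in N, time in s.
With the tool pointing down it reaches from about 0.35 to 0.8 m from the base axis. Payload 7.3 kg.
Tool frame: the origin (TCP) lies midway between the tips of the shut fingers; the grasp point (between the pads) lies 19 mm behind it; z points along the fingers, y is the line along which they close (so a half turn about z gives the same grasp; the last joint's range is limited). The gripper opens to 85 mm and grips with 20 to 120 N. Pads are 22 mm wide; open, the fingers measure 114 mm over their backs; the gripper's body (76 mm by 85 mm) begins 54 mm behind the grasp point. The pads swing forward as they close: fully open they stand 13 mm farther back than shut.
Start: joints at [1.073, 0.342, 1.524, -0, 1.275, -0.146], TCP at [0.181, 0.493, 0.231] pointing down, gripper open.
Joint ranges: [-2.53, 2.53], [-0.77, 2.02], [0.04, 2.7], [-1, 4.14], [0.28, 2.66], [-3.11, 3.11]. Speed limits (rad/s): [2.57, 2.57, 3.14, 3.14, 3.14, 3.14].

## Interface

Orientations are given as a unit quaternion [x, y, z, w].
In Python, from workcell import r, cams gives the robot as it stands (r), with the cameras (cams). Calls block until the motion is done:
- r.reach(position, orientation): joint-space move of the TCP to a pose.
- r.move_straight(position, orientation=None, speed=0.15, max_force=None): straight line of the TCP; orientation=None keeps the orientation; speed is the mean speed in m/s. With max_force (N) it stops when the force on the tool has changed by that much, and returns True; else False.
- r.movej(angles): joint-space move.
- r.command_gripper(opening, force=None): finger opening in m; force is the grip in N (None keeps the last); returns when the fingers have stopped.
- r.hold(seconds).
- r.solve_ik(position, orientation): joint angles nearest the present ones, or None.
- r.read_state(): the state.
- cams.get_image(name): name is "side" or "top" or "wrist"; returns the picture (400x640x3 uint8, red, green, blue); there is no depth.
- cams.camera_model(name): a dict with "K" (3x3 intrinsics, pixels), "R" (3x3) and "t" (3): a world point X has camera coordinates R X + t; the wrist camera has in their place "tool_from_camera" (4x4, takes a point from camera to tool coordinates, whose origin is the TCP and whose axes are the flange's). Camera axes: x right, y down, z forward; pixel columns grow to the right and rows downward; lengths in m; the calibration is good to about 2 mm. The wrist camera is an equidistant fisheye: a pixel r from the principal point sees the ray r / f radians off the axis. A picture is of the moment at which its call begins: read the wrist's pose just before it. camera_model takes no time and is no camera call.
A pose or a line that the arm cannot do raises r.PlanningError and nothing moves.
- r.finish_job(): hands the job in; it is judged then, once.
The state is a dict: "time_s": time; "joint_positions": joint angles; "dq": joint speeds; "tau": joint torques, N m; "eef_pos": TCP position; "eef_rot": TCP orientation; "contact_force": force on the tool from outside, world axes, zero at the start; "torque": the same for the moment, N m; "grip_width": finger opening in m; "grip_force": force on a finger pad.
Only numpy, scipy, OpenCV 4.12 (cv2) and the standard library are available. Lean on these libraries where they do the work, as an engineer would, in place of code of your own. Each camera call takes 0.05 s, during which the arm holds its last target. There are 200 camera calls.

## Working session

There is one attempt and no reset: what is moved stays moved. The work goes in short steps, each a Python script; the robot and the scene stay as the last script left them, time stands still between calls to the robot, and variables do not carry over. Pictures are saved under pics/ and viewed, at most 10 in all, crops included, and the job is handed in when it is done.

```bash
ls; mkdir -p pics; python3 - <<'E'
from workcell import r, cams
import cv2,numpy as np
for n in("top","side"):
    im=cams.get_image(n); cv2.imwrite(f"pics/{n}0.png",im[:,:,::-1]); m=cams.camera_model(n); print(n,m)
s=r.read_state(); print(s["eef_rot"],s["eef_pos"],s["time_s"],s["contact_force"]); print(cams.camera_model("wrist"))
E
```

```text
pics
workcell.py
top {'K': array([[363.24681406,   0.        , 325.34725273],
       [  0.        , 363.24681406, 195.52848563],
       [  0.        ,   0.        ,   1.        ]]), 'R': array([[-0.04263088, -0.99907878,  0.00491888],
       [-0.97725883,  0.04067519, -0.20811227],
       [ 0.20772048, -0.01367903, -0.97809258]]), 't': array([-0.00303598,  0.57282522,  0.79505374])}
side {'K': array([[441.63524618,   0.        , 320.9951253 ],
       [  0.        , 441.63524618, 198.32776857],
       [  0.        ,   0.        ,   1.        ]]), 'R': array([[-0.9996656 , -0.01251237, -0.02263011],
       [ 0.01049431,  0.60352791, -0.79727281],
       [ 0.02363367, -0.79724369, -0.60319479]]), 't': array([0.58764536, 0.0469154 , 1.20271253])}
[ 1.74979779e-01  9.84571780e-01 -6.62709957e-04 -2.16344740e-04] [0.1807265  0.49253038 0.2307019 ] 0.1 [-0.07139479 -0.20808758  0.19099822]
{'K': array([[309.70691629,   0.        , 317.06893743],
       [  0.        , 309.70691629, 200.46996367],
       [  0.        ,   0.        ,   1.        ]]), 'tool_from_camera': array([[-9.16986639e-04, -9.64326808e-01, -2.64712990e-01,
         6.77399479e-02],
       [ 9.99999549e-01, -9.49278233e-04, -5.93766775e-06,
        -1.25464101e-03],
       [-2.45560427e-04, -2.64712876e-01,  9.64327244e-01,
        -1.42744956e-01],
       [ 0.00000000e+00,  0.00000000e+00,  0.00000000e+00,
         1.00000000e+00]])}
```

View pics/top0.png

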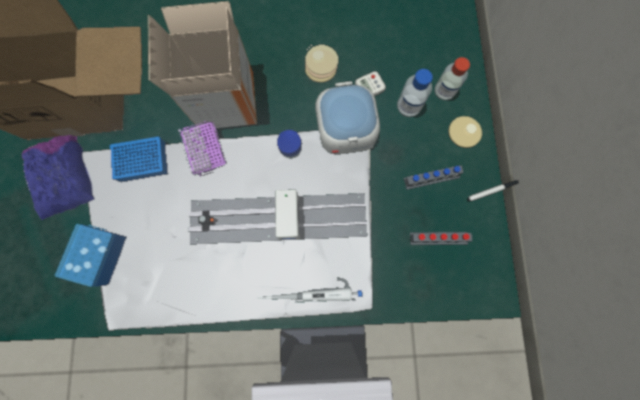

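View pics/side0.png

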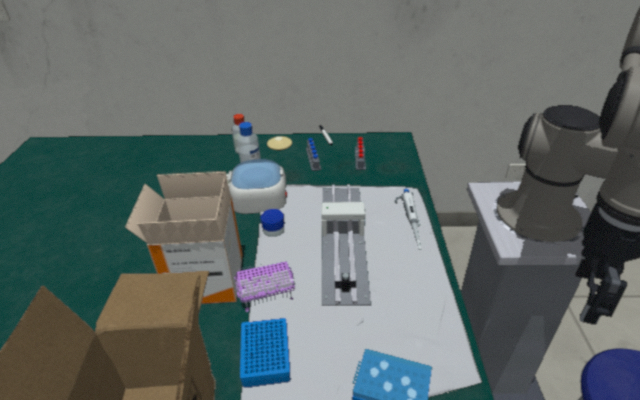

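```bash
cat > h.py <<'E'
import numpy as np,cv2
from scipy.spatial.transform import Rotation as Ro
from workcell import r, cams
def ray(n,uv,T=None):
    """camera centre, unit rays (world) for Nx2 pixels; wrist needs T=(R,p) of tool"""
    m=cams.camera_model(n); uv=np.atleast_2d(uv).astype(float)
    K=m["K"]; xy=(uv-K[:2,2])/K[0,0]
    if n!="wrist":
        d=np.c_[xy,np.ones(len(xy))]@m["R"]; return -m["R"].T@m["t"],d
    a=np.linalg.norm(xy,axis=1); s=np.sinc(a/np.pi)
    d=np.c_[xy*s[:,None],np.cos(a)]; C=m["tool_from_camera"]; R,p=T
    return R@C[:3,3]+p, d@(R@C[:3,:3]).T
def onplane(n,uv,z,T=None):
    c,d=ray(n,uv,T); return c+d*((z-c[2])/d[:,2])[:,None]
def pose():
    s=r.read_state(); return Ro.from_quat(s["eef_rot"]).as_matrix(),np.array(s["eef_pos"])
def down(yaw):  # tool z down, tool x axis at world yaw
    c,s=np.cos(yaw),np.sin(yaw)
    return Ro.from_matrix(np.array([[c,s,0],[s,-c,0],[0,0,-1]])).as_quat()
def shot(name):
    T=pose(); im=cams.get_image("wrist"); cv2.imwrite(f"pics/{name}.png",im[:,:,::-1])
    np.savez(f"pics/{name}.npz",R=T[0],p=T[1],im=im); return T,im
def blobs(mask,amin=8):
    n,_,st,ce=cv2.connectedComponentsWithStats(mask.astype(np.uint8))
    return [(st[i,4],*ce[i]) for i in range(1,n) if st[i,4]>=amin]
def hsv(im): return cv2.cvtColor(im,cv2.COLOR_RGB2HSV).astype(int)
E
python3 - <<'E'
from h import *
im=cv2.imread("pics/top0.png")[:,:,::-1].copy(); h=hsv(im)
red=((h[...,0]<8)|(h[...,0]>172))&(h[...,1]>130)&(h[...,2]>90)
blue=(abs(h[...,0]-110)<12)&(h[...,1]>130)&(h[...,2]>70)
for nm,m in(("red",red),("blue",blue)):
    b=np.array([x for x in blobs(m,5) if 400<x[1]<480 and 160<x[2]<250]); print(nm); print(np.c_[b,onplane("top",b[:,1:],.042)].round(3))
for uv in[(190,199),(366,193),(190,244),(366,237)]: print(uv,onplane("top",uv,.008).round(3))
print("bridge",onplane("top",[(287,211),(275,190),(298,190),(276,238),(299,237)],.083).round(3))
print("stop",onplane("top",(206,219),.036).round(3),"jar",onplane("top",(289,143),.053).round(3))
for p,y in(((.33,-.3,.3),0),((.4,-.3,.3),np.pi),((.4,.05,.3),np.pi),((.35,.05,.3),0)): print(p,y,r.solve_ik(p,down(y)))
E
```

```text
red
[[ 2.50000e+01  4.21560e+02  2.36400e+02  4.68000e-01 -2.49000e-01
   4.20000e-02]
 [ 2.70000e+01  4.32407e+02  2.36259e+02  4.68000e-01 -2.75000e-01
   4.20000e-02]
 [ 2.90000e+01  4.43586e+02  2.36276e+02  4.67000e-01 -3.01000e-01
   4.20000e-02]
 [ 3.00000e+01  4.54500e+02  2.36333e+02  4.65000e-01 -3.27000e-01
   4.20000e-02]
 [ 2.80000e+01  4.65500e+02  2.36143e+02  4.65000e-01 -3.53000e-01
   4.20000e-02]]
blue
[[ 3.40000e+01  4.56500e+02  1.68294e+02  6.31000e-01 -3.51000e-01
   4.20000e-02]
 [ 3.00000e+01  4.46433e+02  1.70800e+02  6.26000e-01 -3.26000e-01
   4.20000e-02]
 [ 2.90000e+01  4.36069e+02  1.72897e+02  6.21000e-01 -3.00000e-01
   4.20000e-02]
 [ 3.10000e+01  4.25871e+02  1.74968e+02  6.17000e-01 -2.75000e-01
   4.20000e-02]
 [ 3.20000e+01  4.15656e+02  1.77281e+02  6.12000e-01 -2.49000e-01
   4.20000e-02]]
(190, 199) [[0.588 0.309 0.008]]
(366, 193) [[ 0.586 -0.13   0.008]]
(190, 244) [[0.477 0.306 0.008]]
(366, 237) [[ 0.476 -0.123  0.008]]
bridge [[0.535 0.062 0.083]
 [0.585 0.088 0.083]
 [0.583 0.035 0.083]
 [0.475 0.087 0.083]
 [0.475 0.036 0.083]]
stop [[0.532 0.259 0.036]] jar [[0.709 0.056 0.053]]
(0.33, -0.3, 0.3) 0 [-9.09971530e-01  1.45109953e-01  1.59631039e+00 -4.44089210e-16
  1.40017231e+00  6.60824796e-01]
(0.4, -0.3, 0.3) 3.141592653589793 [-7.96902036e-01  2.49473165e-01  1.46379766e+00 -4.44089210e-16
  1.42832183e+00 -2.36769836e+00]
(0.4, 0.05, 0.3) 3.141592653589793 [-6.63234373e-02  6.11996599e-02  1.69218294e+00 -4.44089210e-16
  1.38821005e+00 -1.63711976e+00]
(0.35, 0.05, 0.3) 0 [-7.59128904e-02 -3.84651472e-02  1.79341930e+00 -4.44089210e-16
  1.38663850e+00  1.49488344e+00]
```

```bash
python3 - <<'E'
from h import *
q=down(np.pi/2)
r.reach((.53,.06,.28),q); shot("w1")
r.reach((.467,-.28,.22),q); shot("w2"); print(r.read_state()["time_s"],r.read_state()["joint_positions"])
E
```

```text
3.525 [-6.78682304e-01  3.86296254e-01  1.48845496e+00  3.51941464e-04
  1.26639284e+00 -6.80485135e-01]
```

View pics/w1.png

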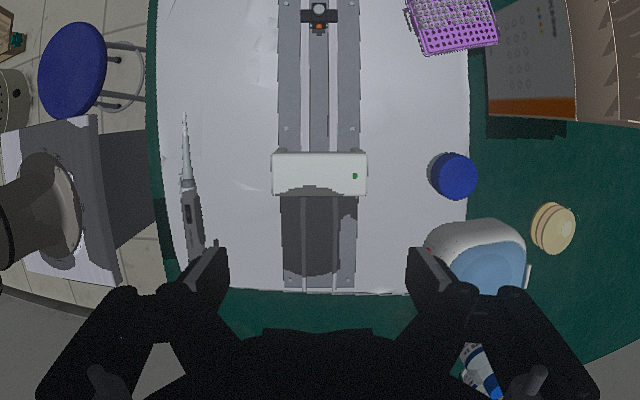

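View pics/w2.png

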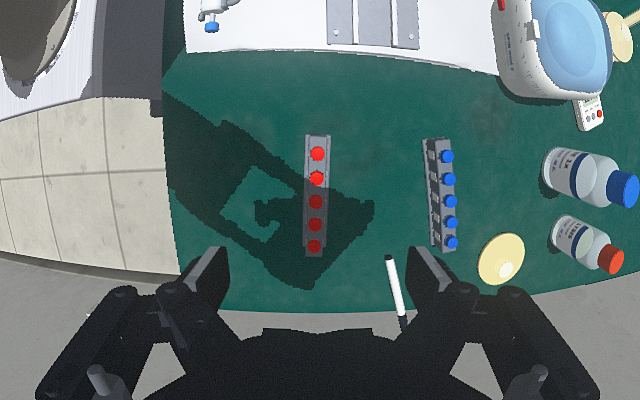

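```bash
python3 - <<'E'
from h import *
d=np.load("pics/w2.npz"); T=(d["R"],d["p"]); h=hsv(d["im"])
red=((h[...,0]<8)|(h[...,0]>172))&(h[...,1]>150)&(h[...,2]>60)
b=np.array([x for x in blobs(red,30) if 290<x[1]<340 and 130<x[2]<260]); P=onplane("wrist",b[:,1:],.045,T); print(np.c_[b,P].round(3))
blue=(abs(h[...,0]-112)<12)&(h[...,1]>150)&(h[...,2]>60)
b=np.array([x for x in blobs(blue,30) if 430<x[1]<470 and 130<x[2]<260]); print(onplane("wrist",b[:,1:],.045,T).round(3))
d=np.load("pics/w1.npz"); T=(d["R"],d["p"]); g=d["im"].mean(2).astype(int)
for row in (50,80,110,140,215,250,270): print(row,g[row,270:372].tolist())
print("col",g[140:205,300].tolist(), g[275:300,295].tolist())
E
```

```text
[[ 1.55000e+02  3.17174e+02  1.53323e+02  4.67000e-01 -2.50000e-01
   4.50000e-02]
 [ 1.50000e+02  3.16187e+02  1.77760e+02  4.66000e-01 -2.76000e-01
   4.50000e-02]
 [ 1.49000e+02  3.15208e+02  2.01376e+02  4.65000e-01 -3.01000e-01
   4.50000e-02]
 [ 1.44000e+02  3.14438e+02  2.24042e+02  4.64000e-01 -3.27000e-01
   4.50000e-02]
 [ 1.42000e+02  3.13803e+02  2.45782e+02  4.63000e-01 -3.53000e-01
   4.50000e-02]]
[[ 0.609 -0.25   0.045]
 [ 0.613 -0.275  0.045]
 [ 0.618 -0.3    0.045]
 [ 0.622 -0.326  0.045]
 [ 0.627 -0.351  0.045]]
50 [170, 169, 173, 170, 172, 177, 182, 106, 96, 121, 122, 114, 118, 115, 118, 122, 115, 121, 119, 119, 118, 120, 120, 116, 121, 121, 116, 119, 123, 92, 104, 173, 162, 160, 160, 159, 164, 169, 146, 118, 118, 118, 121, 118, 119, 118, 120, 120, 120, 119, 120, 119, 122, 115, 114, 118, 118, 104, 77, 171, 163, 159, 160, 161, 164, 163, 167, 157, 111, 116, 116, 118, 118, 121, 118, 121, 118, 118, 121, 117, 117, 118, 120, 116, 120, 121, 117, 116, 118, 90, 179, 180, 179, 178, 178, 175, 176, 175, 177, 174, 175, 175]
80 [183, 183, 181, 180, 181, 180, 192, 84, 104, 120, 
[... 2565 characters left out ...]
62, 57, 59, 60, 62, 56, 59, 60, 60, 53, 59, 64, 56, 57, 54, 58, 58, 54, 54, 54, 66, 75, 77, 74, 67, 84, 113, 111, 105, 108, 104, 109, 109, 107, 103, 105, 105, 106, 106, 111, 105, 108, 91, 72, 162, 154, 152, 148, 146, 156, 150, 152, 153, 153, 151, 150, 154, 148, 153, 150]
col [130, 130, 136, 132, 135, 120, 111, 117, 117, 117, 128, 105, 93, 124, 157, 163, 176, 176, 178, 178, 174, 173, 177, 179, 176, 178, 175, 175, 175, 176, 171, 172, 173, 175, 171, 175, 173, 173, 173, 171, 173, 173, 171, 176, 171, 176, 177, 141, 81, 90, 91, 88, 90, 91, 93, 88, 53, 61, 75, 76, 67, 74, 69, 71, 70] [111, 104, 103, 104, 111, 107, 107, 108, 107, 104, 112, 101, 94, 162, 158, 154, 112, 65, 48, 45, 52, 49, 49, 44, 52]
```

```bash
python3 - <<'E'
from h import *
d=np.load("pics/w1.npz"); T=(d["R"],d["p"])
W=lambda uv,z: onplane("wrist",uv,z,T)[:,:2]
for row,a,b in((50,276.5,359),(80,276.5,359.5),(110,276.5,359.3),(140,277.5,358.8),(215,280.5,357),(250,281.7,355.5),(270,282.5,355.3)):
    p=W([(a,row),(b,row)],.008); print(row,p.round(4).tolist(),p.mean(0).round(4),np.ptp(p[:,0]).round(4))
print("rails")
for row,a,b in((50,300.4,337.3),(80,300.4,336.8),(110,300.5,337.4),(140,300.3,336.7)):
    p=W([(a,row),(b,row)],.019); print(row,p.mean(0).round(4),np.ptp(p[:,0]).round(4))
print("bridge y",W([(300,153.5),(300,187)],.083).round(4).tolist(),"plate end",W([(295,287.5)],.008))
print("stop face/pin",W([(319,22)],.044).round(3),W([(319,28)],.028).round(3))
# side/top check of red
b=np.array([[.467,-.25],[.466,-.276],[.465,-.301],[.464,-.327],[.463,-.353]]); print(b.mean(0),np.degrees(np.polyfit(b[:,1],b[:,0],1)))
E
```

```text
50 [[0.4748, 0.2202], [0.5842, 0.2203]] [0.5295 0.2202] 0.1094
80 [[0.4749, 0.1785], [0.5847, 0.1787]] [0.5298 0.1786] 0.1098
110 [[0.4747, 0.1379], [0.5847, 0.138]] [0.5297 0.1379] 0.11
140 [[0.4756, 0.0974], [0.5846, 0.0975]] [0.5301 0.0975] 0.1091
215 [[0.477, -0.008], [0.5852, -0.0079]] [ 0.5311 -0.0079] 0.1082
250 [[0.4767, -0.0622], [0.5853, -0.0623]] [ 0.531  -0.0622] 0.1087
270 [[0.4764, -0.0957], [0.5866, -0.0958]] [ 0.5315 -0.0958] 0.1102
rails
50 [0.5308 0.2168] 0.0474
80 [0.5305 0.1765] 0.0467
110 [0.531  0.1371] 0.0475
140 [0.5305 0.0979] 0.0473
bridge y [[0.5098, 0.0875], [0.5094, 0.0496]] plate end [[ 0.49451527 -0.12660618]]
stop face/pin [[0.531 0.248]] [[0.531 0.245]]
[ 0.465  -0.3014] [ 2.22930651 27.31445045]
```

```bash
cat >> h.py <<'E'
Y0=.063
def lane(y,z): return (.5305-.004*(y+Y0-.1), y+Y0, z)   # loader y -> world
Q=down(np.radians(90.23))
def st(*a):
    s=r.read_state(); print(*a,"t",round(s["time_s"],2),"p",np.round(s["eef_pos"],4),"F",np.round(s["contact_force"],1),"w",round(s["grip_width"],4),"gf",round(float(np.max(s["grip_force"])),1))
E
python3 - <<'E'
from h import *
q=down(np.radians(87.77))
r.command_gripper(.05,40)
r.reach((.465,-.3014,.09),q)
print(r.move_straight((.465,-.3014,.014),speed=.1,max_force=8)); st("down")
r.command_gripper(.0,40); st("grip")
r.move_straight((.465,-.3014,.11),speed=.15); st("lift")
r.reach(lane(-.108,.10),Q)
r.move_straight(lane(-.108,.034),speed=.15); st("above"); shot("w3")
E
```

```text
False
down t 5.47 p [ 0.4655 -0.3017  0.0147] F [0.2 0.5 0.3] w 0.0502 gf 0.0
grip t 5.84 p [ 0.4655 -0.3018  0.0148] F [-0.4 -0.1  6.7] w 0.0187 gf 40.5
lift t 6.63 p [ 0.4644 -0.3009  0.109 ] F [ 0.1 -0.2 -2. ] w 0.0187 gf 39.5
above t 8.26 p [ 0.5315 -0.0459  0.0344] F [ 1.2 -0.3 -2. ] w 0.019 gf 39.4
```

View pics/w3.png

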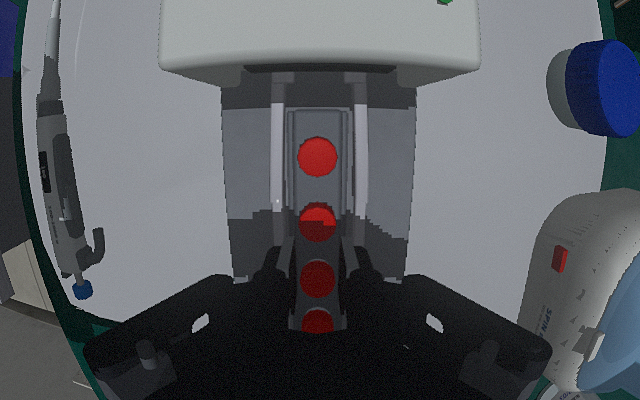

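```bash
python3 - <<'E'
from h import *
print(r.move_straight(lane(-.108,.020),speed=.04,max_force=6)); st("set")
r.command_gripper(.04); st("open")
r.move_straight(lane(-.108,.075),speed=.15)
r.move_straight(lane(-.205,.075),speed=.2)
r.command_gripper(0,40); shot("w4"); st("behind")
E
```

```text
True
set t 8.66 p [ 0.5318 -0.0451  0.0225] F [-0.8  0.8  3.7] w 0.0193 gf 40.7
open t 8.99 p [ 0.531  -0.045   0.0217] F [-0.2  0.6  0.1] w 0.04 gf 0.0
behind t 10.65 p [ 0.5315 -0.1417  0.0751] F [ 0.  -0.1 -0.5] w 0.0001 gf 0.0
```

View pics/w4.png

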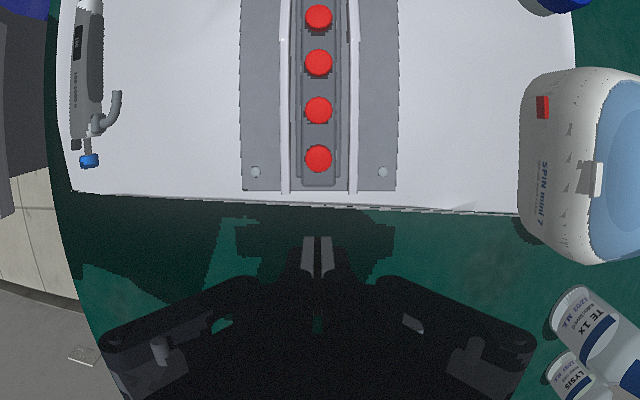

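```bash
python3 - <<'E'
from h import *
r.move_straight(lane(-.205,.024),speed=.12)
print(r.move_straight(lane(-.046,.024),speed=.05,max_force=10)); st("push"); shot("w5")
E
```

```text
False
push t 14.56 p [0.5308 0.017  0.024 ] F [-0.4 -0.4 -0.7] w 0.0002 gf 0.3
```

View pics/w5.png

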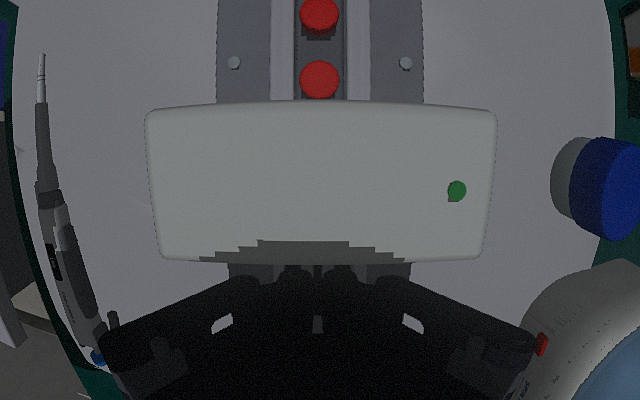

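```bash
python3 - <<'E'
from h import *
d=np.load("pics/w5.npz"); T=(d["R"],d["p"]); h=hsv(d["im"])
red=((h[...,0]<8)|(h[...,0]>172))&(h[...,1]>150)&(h[...,2]>60)
b=np.array([x for x in blobs(red,30) if 290<x[1]<340 and x[2]<100]); print(onplane("wrist",b[:,1:],.053,T).round(4))
r.move_straight(lane(-.056,.024),speed=.1)
r.move_straight(lane(-.056,.10),speed=.2)
r.move_straight(lane(-.056,.135),speed=.2)
r.move_straight(lane(.074,.135),speed=.2)
r.command_gripper(.045,30)
print(r.move_straight(lane(.074,.0235),speed=.1,max_force=8)); st("at")
r.command_gripper(0,30); st("grip")
E
```

```text
[[0.5299 0.1226 0.053 ]
 [0.5299 0.097  0.053 ]]
False
at t 18.28 p [0.5308 0.1371 0.0241] F [ 0.5 -0.3  0.6] w 0.0449 gf 0.0
grip t 18.62 p [0.5308 0.1371 0.0242] F [0.3 0.1 4.2] w 0.0197 gf 30.3
```

```bash
python3 - <<'E'
from h import *
print(r.move_straight(lane(.112,.0235),speed=.05,max_force=10)); st("fast")
print(r.move_straight(lane(.178,.0235),speed=.012,max_force=7)); st("touch")
r.hold(.3); st("held"); shot("w6")
E
```

```text
False
fast t 19.53 p [0.5308 0.1748 0.0242] F [-0.2 -2.2  6.3] w 0.02 gf 30.4
True
touch t 22.96 p [0.5306 0.2193 0.0242] F [-0.4 -1.6  4.9] w 0.0192 gf 30.2
held t 23.26 p [0.5306 0.2193 0.0242] F [-0.3 -1.3  4.7] w 0.019 gf 30.4
```

View pics/w6.png

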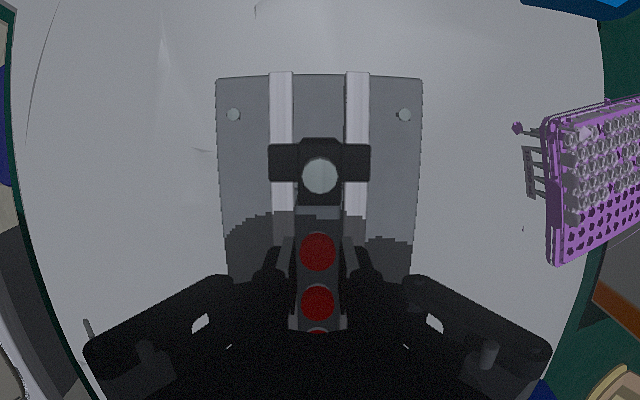

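```bash
python3 - <<'E'
from h import *
p=r.read_state()["eef_pos"]; y=p[1]-Y0
for k in range(2):
    print(r.move_straight(lane(y+.010,.0235),speed=.006,max_force=9)); st("press")
im=cv2.imread("pics/w6.png"); cv2.imwrite("pics/w6c.png",cv2.resize(im[125:275,245:395],None,fx=4,fy=4,interpolation=cv2.INTER_CUBIC))
E
```

```text
True
press t 23.89 p [0.5306 0.2193 0.0242] F [-0.8 -0.9  4.3] w 0.0196 gf 30.2
True
press t 24.48 p [0.5306 0.2193 0.0242] F [-0.2 -1.7  3.5] w 0.0191 gf 30.2
```

View pics/w6c.png

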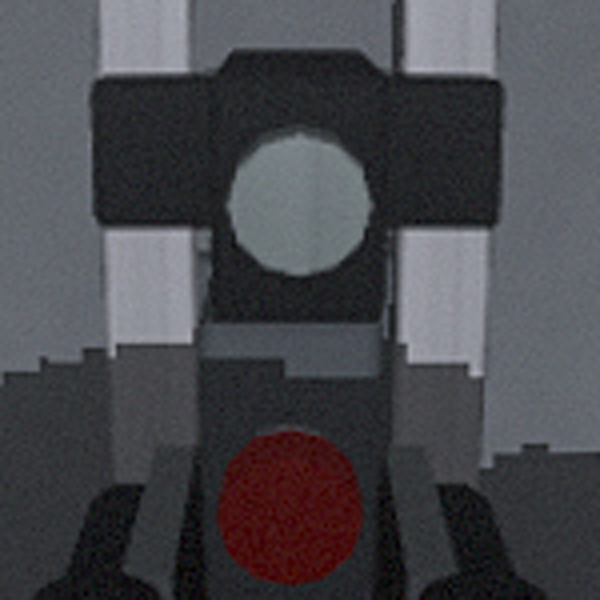

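```bash
python3 - <<'E'
from h import *
r.hold(.3); r.command_gripper(.045); st("open")
p=r.read_state()["eef_pos"]
r.move_straight((p[0],p[1],.075),speed=.08); r.move_straight((p[0],p[1],.17),speed=.2)
r.move_straight((p[0]-.0,p[1]-.06,.17),speed=.2); r.hold(.3)
T,im=shot("w7"); st("up"); cv2.imwrite("pics/w7c.png",cv2.resize(im[:260,190:450,::-1],None,fx=2.3,fy=2.3,interpolation=cv2.INTER_CUBIC))
E
```

```text
open t 25.14 p [0.5304 0.2192 0.0239] F [-0.   0.1  0.2] w 0.0451 gf 0.0
up t 27.35 p [0.5303 0.1598 0.1699] F [-0.  -0.4 -1. ] w 0.0452 gf 0.0
```

View pics/w7c.png

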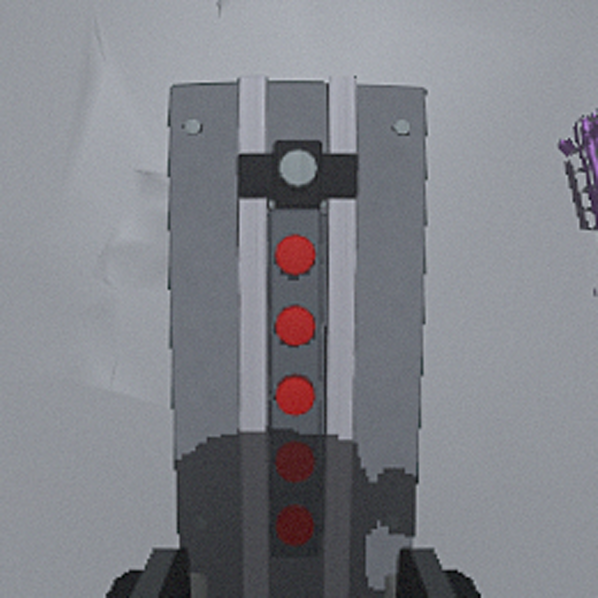

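```bash
python3 -c "
from workcell import r, cams
print(r.finish_job())"
```

```text
the job is handed in; nothing more can be done
None
```

The red-capped carrier was set down in the infeed, slid under the bridge and brought up against the end stop. It met firm resistance at the same spot on all three touches (limits 7 and 9 N), and the last picture shows no gap and no orange pin. The gripper is open and clear, and the job was handed in at about 27 s; pin depth and stop position could not be read directly.

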